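# Hold the lamp box shutter half open

### The arm

A 6-joint arm with a two-finger parallel gripper is mounted at the origin on a cart in front of the work surface, level with it; the furniture and walls round the work are solid. World frame = base frame: x ahead of the robot, y to its left, z up, the work surface at z = 0. Lengths are in mm, angles in rad, forces in N, time in s.
With the tool pointing down it reaches from about 400 to 925 mm from the base axis. Payload 12.5 kg.
Tool frame: the origin (TCP) lies at the very end of the fingers, on their centre line; the grasp point (between the pads) lies 19 mm behind it; z points along the fingers, y is the line along which they close (so a half turn about z gives the same grasp; the last joint's range is limited). The gripper opens to 95 mm and grips with 3 to 60 N. Pads are 20 mm wide; open, the fingers measure 119 mm over their backs; the gripper's body (75 mm by 180 mm) begins 59 mm behind the grasp point.
Start: joints at [1.177, 0.491, 1.559, -0, 1.092, -0.106], TCP at [177.385, 599.317, 214.661] pointing down, gripper open.
Joint ranges: [-3.1, 3.1], [-0.84, 2.19], [0.05, 2.79], [-1.13, 4.28], [0.06, 2.93], [-2.69, 2.69]. Speed limits (rad/s): [2.22, 2.22, 2.79, 3.14, 3.14, 3.14].

### API

Orientations are given as a unit quaternion [w, x, y, z].
In Python, from cell import move_ptp, movel, movej, grip, pause, inverse_kinematics, capture, PlanningError, hand_in, get_clock, get_q, get_joint_velocities, get_joint_torque, get_position, get_tool_rot, get_contact_force, get_ft_torque, get_width, get_gripper_force gives the robot as it stands. Calls block until the motion is done:
- move_ptp(position, orientation): joint-space move of the TCP to a pose.
- movel(position, rate=150, rotation=None): straight line of the TCP; rotation=None keeps the orientation; rate is the mean speed in mm/s.
- movej(angles): joint-space move.
- grip(opening, effort=None): finger opening in mm; effort is the grip in N (None keeps the last); returns when the fingers have stopped.
- pause(seconds).
- inverse_kinematics(position, orientation): joint angles nearest the present ones, or None.
- capture(name): name is "scene" or "top" or "wrist"; returns a dict with "color" (480x640x3 uint8, red, green, blue), "vertical_fov" (degrees; the focal length in pixels is half the picture's height over the tangent of half this angle, whatever the lens; pixels are square), "cx", "cy" (the principal point, pixels), "xyz" and "rotation" of the camera in the world. Camera axes: x right, y down, z forward; pixel columns grow to the right and rows downward; lengths in mm; the calibration is good to about 2 mm. The wrist camera is an equidistant fisheye: a pixel r from the principal point sees the ray r / f radians off the axis. A picture is of the moment at which its call begins. There is no depth.
A pose or a line that the arm cannot do raises PlanningError and nothing moves.
- hand_in(): hands the job in; it is judged then, once.
Readings, each from a call of its own:
- get_clock(): time.
- get_q(): joint angles.
- get_joint_velocities(): joint speeds.
- get_joint_torque(): joint torques, N m.
- get_position(): TCP position.
- get_tool_rot(): TCP orientation.
- get_contact_force(): force on the tool from outside, world axes, zero at the start.
- get_ft_torque(): the same for the moment, N m.
- get_width(): finger opening in mm.
- get_gripper_force(): force on a finger pad.
Only numpy, scipy, OpenCV 4.12 (cv2) and the standard library are available. Lean on these libraries where they do the work, as an engineer would, in place of code of your own. Each camera call takes 0.05 s, during which the arm holds its last target. There are 200 camera calls.

### The job

Make the lamp box ready for a half-light check: lift the stop ring up off its peg, where it blocks the shutter, and stand it upright on the flat board beside the box. Then take the shutter by its handle, slide it against its spring to half open (pointer at the middle mark, never beyond three quarters open) and finish with the gripper still holding it steady there, because it shuts by itself when let go. Leave the things around alone.

Things in the scene. Friction and masses are not known exactly. Their poses are not given: they have to be found in the camera images.
- lamp_box: Grey fixed box with a steel deck, 140 mm (its x) x 250 mm (its y), deck top 60 mm above the worktop, turned about the vertical by up to 0.4 rad. Origin: centre of its underside; z up, +y is the way the shutter opens. A spring housing, 18 mm high, covers the deck at y -116 to -72 mm; guide rails 9 mm high run along both edges of the shutter.
- peg_top (a point): Rounded top of the fixed upright steel peg, 12 mm diameter, that holds the stop ring; 42 mm above the deck, at x +32, y +31 mm of the box.
- half_mark (a point): The longest and middle of three black ticks on the deck beside the long guide rail (the box's -x side), at x -62, y +5 mm of the box. The shutter's white pointer tick stands level with it at half travel; the other ticks, 30 mm to either side, mark shut (-y) and fully open (+y).
- shutter (a joint): Travel of the sliding shutter in m along the box's +y: 0 shut, 0.030 half open, 0.060 fully open (end stop). A hidden spring pulls it shut: about 3 N at 0, 7.5 N at half, 12 N fully open. The shutter is a dark steel plate 64 x 70 x 5 mm lying on the deck. While the stop ring is on its peg it can open only some 5 to 9 mm.
- shutter_handle (a point): Black upright handle on the middle of the shutter plate, moving with it: a tab 36 mm wide (box x), 12 mm thick (box y, the sliding direction) and 40 mm high. The point is the middle of the handle's foot, 65 mm above the worktop; axes as the box's. Shut, it is at x -10, y -25 mm of the box. A base 20 mm thick and 4 mm high runs round its foot. Best pinched across its 12 mm thickness from above.
- stop_ring: Loose plain aluminium ring, 36 mm high, 60 g or so, standing round the peg on the deck: lower 10 mm a flange of 38 mm diameter, above it a collar of 32 mm diameter to grip; bore 17 mm. Origin: centre of its underside; z up its axis. It must rise more than 42 mm to come off the peg.
- flat_board: Fixed flat rectangular board, 220 mm (its x) x 190 mm (its y) x 16 mm, lying on the worktop to the left of the box. Origin: centre of its underside; its top is 16 mm above the worktop.
- weigh_bottle: Bystander: small glass weighing bottle with lid, 42 mm diameter, 58 mm high, behind the box. Origin: centre of its underside.
- petri: Bystander: petri dish, 60 mm diameter, 15 mm high, behind the flat board. Origin: centre of its underside.
- tip_box: Bystander: pipette tip box, 92 x 122 x 84 mm, to the right of the lamp box. Origin: centre of its underside.
Mind the look-alikes: they are no part of the job. What is meant by the stop_ring is not orange, and is the smaller of those in its own colour.

How it is judged:
By the outcome, as a careful person would: the job done as asked, in the order asked, and still so for the second after the job is handed in, while the arm keeps its last pose, push and grip.
It also fails if it takes over 58 s, if anything falls off the work surface, if the arm or the gripper's body presses on something with over 40 N, if the wrist force passes 120 N, or if a joint passes its speed limit or range.

## Working session

There is one attempt and no reset: what is moved stays moved. The work goes in short steps, each a Python script; the robot and the scene stay as the last script left them, time stands still between calls to the robot, and variables do not carry over. Pictures are saved under pics/ and viewed, at most 10 in all, crops included, and the job is handed in when it is done.

```bash
mkdir -p pics; ls; cat > h.py <<'E'
import numpy as np, cv2
from cell import *
def ray(c,u,v,fish=False):
    f=240/np.tan(np.radians(c["vertical_fov"])/2)
    x,y=u-c["cx"],v-c["cy"]
    if fish:
        r=np.hypot(x,y); t=r/f; s=np.sin(t)/max(r,1e-9); d=np.array([x*s,y*s,np.cos(t)])
    else: d=np.array([x/f,y/f,1.])
    R=np.array(c["rotation"])
    if R.size==4:
        from scipy.spatial.transform import Rotation as Ro
        R=Ro.from_quat(np.roll(R.ravel(),-1)).as_matrix()
    return np.array(c["xyz"],float),R@d
def onplane(c,u,v,z,fish=False):
    o,d=ray(c,u,v,fish); return o+d*(z-o[2])/d[2]
def shot(n,fn):
    c=capture(n); cv2.imwrite("pics/"+fn,c["color"][...,::-1]); np.save("pics/"+fn+".npy",c,allow_pickle=True); return c
def load(fn): return np.load("pics/"+fn+".npy",allow_pickle=True).item()
E
python3 - <<'E'
from h import *
for n in("top","scene"):
    c=shot(n,n+"1.png"); print({k:v for k,v in c.items() if k!="color"})
print(get_clock(),get_tool_rot())
E
```

```text
pics
{'vertical_fov': 56.100477645205736, 'cx': 315.561733815516, 'cy': 243.87911953373336, 'xyz': array([ 463.70448948,  -88.23389805, 1168.68016189]), 'rotation': array([-0.05059709,  0.70993578, -0.70064066,  0.05033672])}
{'vertical_fov': 43.9101594258169, 'cx': 315.45314967601, 'cy': 241.29068200442433, 'xyz': array([-143.46951908, -581.30240721, 1024.46748374]), 'rotation': array([-0.32994148,  0.81213519, -0.44765453,  0.17657994])}
0.1 [-1.30459036e-04  1.43403453e-01  9.89664196e-01 -4.59331064e-04]
```

View pics/top1.png

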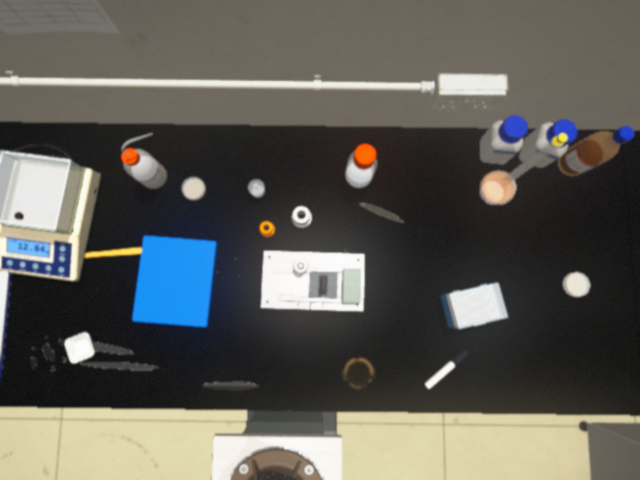

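View pics/scene1.png

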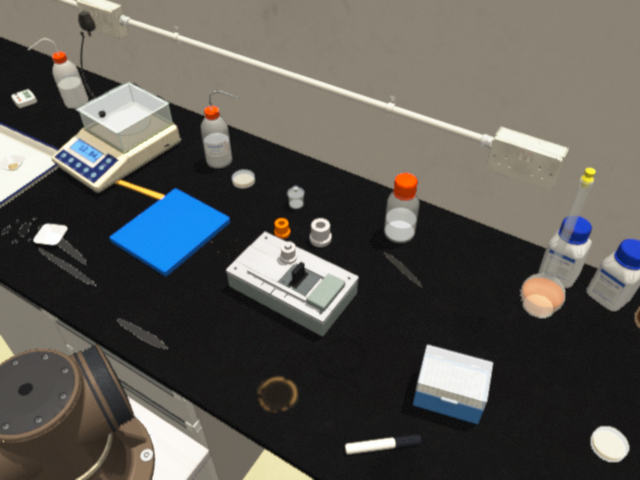

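Candidates for the stop ring in the top view: the grey ring on the peg (300,267), the larger grey ring (302,216) and the orange ring (267,228). By description it is the one at (300,267). The box is at about (313,281) with its spring housing to the right, so its +y points left. The board is at (175,281).

```bash
python3 - <<'E'
from h import *
c=load("top1.png"); im=c["color"]
# deck
m=(im.min(2)>140).astype(np.uint8); sub=np.zeros_like(m); sub[238:325,245:380]=m[238:325,245:380]
sub=cv2.morphologyEx(sub,cv2.MORPH_CLOSE,np.ones((25,25)))
k=max(cv2.findContours(sub,0,2)[0],key=cv2.contourArea); b=cv2.boxPoints(cv2.minAreaRect(k)); 
P=np.array([onplane(c,*p,60) for p in b]); print("deck",b.round(1).tolist(),P.round(0).tolist(),P.mean(0).round(1))
e=[P[1]-P[0],P[2]-P[1]]; print([ (np.linalg.norm(x).round(1),np.degrees(np.arctan2(x[1],x[0])).round(2)) for x in e])
h=cv2.cvtColor(im,cv2.COLOR_RGB2HSV); m=((h[...,0]>100)&(h[...,0]<118)&(h[...,1]>150)&(h[...,2]>120)).astype(np.uint8); m[:, :110]=0;m[:,240:]=0
k=max(cv2.findContours(m,0,2)[0],key=cv2.contourArea); b=cv2.boxPoints(cv2.minAreaRect(k))
P=np.array([onplane(c,*p,16) for p in b]); print("board",P.round(0).tolist(),P.mean(0))
for n,u,v,z in(("ring",300,267,96),("big",302,216,40),("orange",267,228,40),("bottle",257,188,58),("petri",193,188,15),("handle",323,285,100)): print(n,onplane(c,u,v,z).round(0))
print(onplane(c,275,470,200).round(0))
s=np.hstack([cv2.resize(im[235:325,250:385],None,fx=5,fy=5,interpolation=2)]); cv2.imwrite("pics/crop1.png",s[...,::-1])
E
```

```text
deck [[260.20001220703125, 307.79998779296875], [262.1000061035156, 249.5], [365.3999938964844, 252.8000030517578], [363.5, 311.1000061035156]] [[464.0, 46.0, 60.0], [607.0, 46.0, 60.0], [602.0, -211.0, 60.0], [459.0, -206.0, 60.0]] [533.3 -81.1  60. ]
[(np.float64(143.4), np.float64(-0.11)), (np.float64(256.4), np.float64(-91.11))]
board [[427.0, 376.0, 16.0], [655.0, 366.0, 16.0], [635.0, 169.0, 16.0], [409.0, 184.0, 16.0]] [531.52896459 273.88897973  16.        ]
ring [562. -50.  96.]
big [698. -51.  40.]
orange [665.  37.  40.]
bottle [765.  64.  58.]
petri [774. 238.  15.]
handle [ 519. -106.  100.]
[139. -11. 200.]
```

View pics/crop1.png

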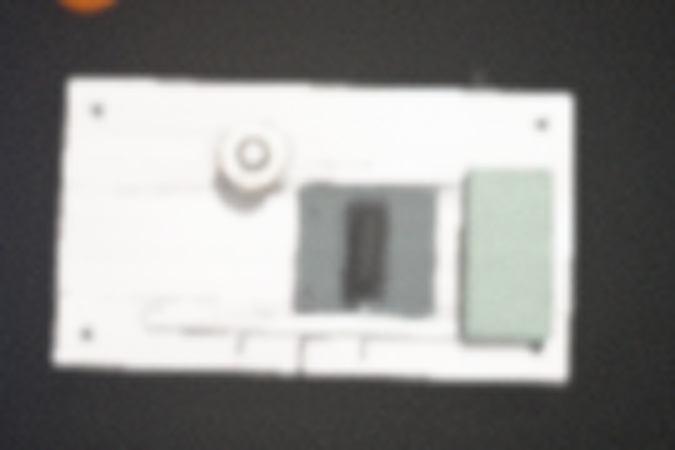

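The crop shows the plain grey ring on the peg (252,152), the shutter with its handle (365,255), and the ticks below, the longest at (302,355). So the ring is confirmed. Next is a closer look with the wrist camera.

```bash
cat >> h.py <<'E'
from scipy.spatial.transform import Rotation as Ro
def down(yaw):  # tool y along box y turned by yaw
    q=(Ro.from_euler('z',yaw)*Ro.from_quat([0,1,0,0])).as_quat(); return [q[3],q[0],q[1],q[2]]
E
python3 - <<'E'
from h import *
move_ptp([540,-60,300],down(-0.012)); print(get_clock(),get_position(),get_q())
c=shot("wrist","w1.png"); print({k:v for k,v in c.items() if k!="color"})
E
```

```text
2.775 [540.06897485 -59.43450305 299.9472451 ] [-2.31234581e-01  2.94790239e-01  1.63939805e+00  7.90499669e-05
  1.20745263e+00 -1.79076704e+00]
{'vertical_fov': 65.70646984690485, 'cx': 319.84570353912994, 'cy': 241.99005709059242, 'xyz': array([467.91804193, -58.02001199, 470.54181603]), 'rotation': array([0.09319069, 0.70514687, 0.6969061 , 0.09168031])}
```

View pics/w1.png

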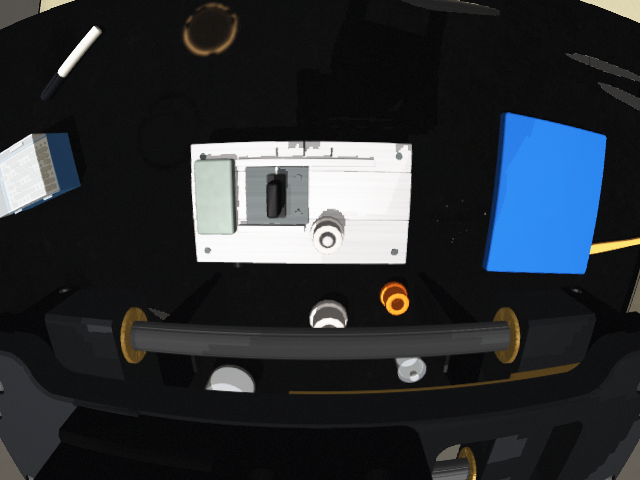

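The wrist view shows the deck corners near (191,144), (411,143), (407,264) and (196,262). The ring top is at about (327,240), the handle top at (275,198) and the half mark at (304,146).

```bash
python3 - <<'E'
from h import *
c=load("w1.png"); im=c["color"]
m=(im.min(2)>75).astype(np.uint8); sub=np.zeros_like(m); sub[130:275,180:425]=m[130:275,180:425]
sub=cv2.morphologyEx(sub,cv2.MORPH_OPEN,np.ones((3,3)));sub=cv2.morphologyEx(sub,cv2.MORPH_CLOSE,np.ones((31,31)))
k=max(cv2.findContours(sub,0,1)[0],key=cv2.contourArea)[:,0]
P=np.array([onplane(c,*p,60,True)[:2] for p in k],np.float32)
r=cv2.minAreaRect(P); print("deck",r)
M=np.float32([[191,144],[411,143],[407,264],[196,262]]); Q=np.array([onplane(c,*p,60,True)[:2] for p in M]); print(Q.round(1).tolist(),Q.mean(0))
for a,b in((0,1),(3,2),(3,0),(2,1)): 
    d=Q[b]-Q[a]; print(np.linalg.norm(d).round(1),np.degrees(np.arctan2(d[1],d[0])).round(2))
print("ring",onplane(c,327.5,240,96,True),"handle",onplane(c,275,198,105,True),"mark",onplane(c,304,148,60,True))
s=np.vstack([cv2.resize(im[135:270,185:420],None,fx=3.4,fy=3.4,interpolation=2)]); cv2.imwrite("pics/crop2.png",s[...,::-1])
E
```

```text
deck ((533.2774658203125, -82.16728210449219), (251.88943481445312, 140.98777770996094), 88.84898376464844)
[[461.1, -204.6], [465.2, 43.2], [606.3, 43.4], [601.4, -209.4]] [533.49354953 -81.8376368 ]
247.9 89.05
252.9 88.88
140.3 178.04
141.1 -179.92
ring [566.37570878 -51.43063672  96.        ] handle [ 520.11739353 -103.53818553  105.        ] mark [471.46800314 -75.63647396  60.        ]
```

View pics/crop2.png

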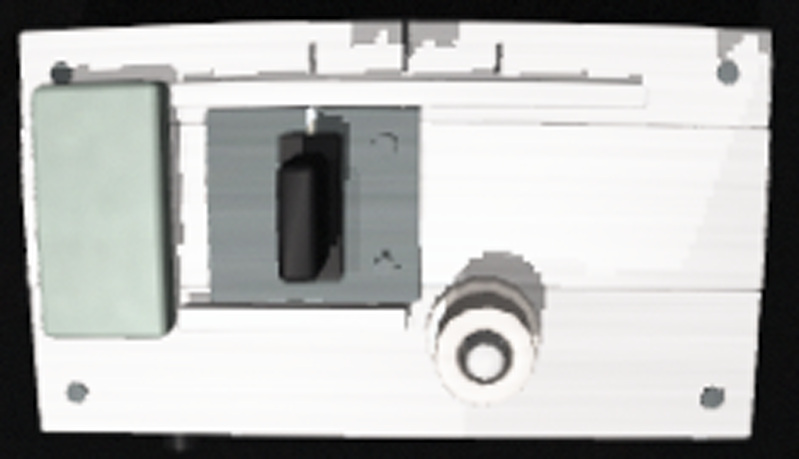

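```bash
python3 - <<'E'
from h import *
q=down(-0.02)
grip(60,15)
move_ptp([566,-51.6,140],q); movel([566,-51.6,75],100); print(get_contact_force())
grip(15,15); print("w",get_width(),get_gripper_force(),get_contact_force())
movel([566,-51.6,100],60); print("w",get_width(),get_contact_force())
movel([566,-51.6,155],120); print("w",get_width(),get_contact_force(),get_clock())
shot("scene","s2.png"); shot("top","t2.png")
E
```

```text
[ 0.218354   -0.06015123  0.08191234]
w 31.200193630978145 15.000180923379958 [-1.27059215  0.20323323  2.9685782 ]
w 31.61810095253538 [ 0.0619962  -0.48519922 -0.18212126]
w 31.094251341795577 [ 0.05455846  0.10459141 -0.76646967] 6.8583
```

```bash
python3 - <<'E'
from h import *
movel([540,250,155],200); movel([540,250,40],120); print(get_width(),get_contact_force())
z=36
while z>26:
    movel([540,250,z],30); f=get_contact_force()[2]
    if f>2: break
    z-=1
print(z,f,get_width())
grip(60); print(get_contact_force())
movel([540,250,130],100); print(get_clock())
shot("wrist","w3.png")
E
```

```text
31.324835318735847 [-0.21258853 -0.71096278  0.16009373]
31 2.7468540013983747 31.120887795192978
[ 0.26564966 -0.0495385   0.42319246]
13.1167
```

View pics/w3.png

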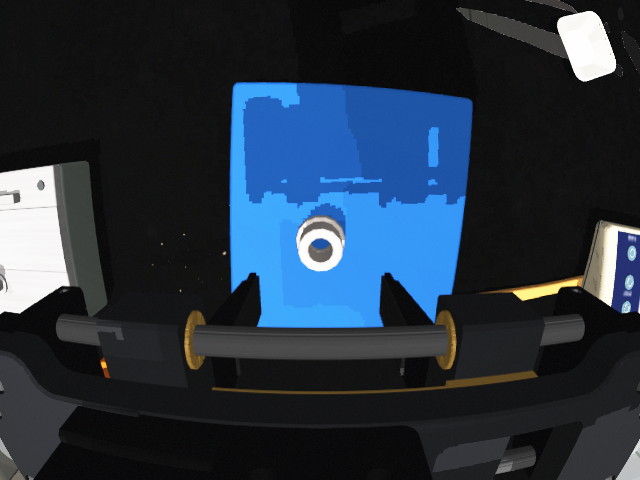

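The ring stands upright on the board at (320,243), well inside the edges. Next is the shutter handle.

```bash
python3 - <<'E'
from h import *
movel([540,250,160],200); move_ptp([522.8,-107,150],down(-0.02)); grip(38,40)
movel([522.8,-107,74],100); print(get_contact_force())
shot("wrist","w4a.png")
grip(4,40); print(get_width(),get_gripper_force(),get_contact_force(),get_position())
movel([523.1,-92,74],30); print(get_width(),get_contact_force(),get_position())
movel([523.4,-79,74],30); pause(.2); print(get_width(),get_contact_force(),get_position(),get_clock())
c=shot("wrist","w4.png"); shot("top","t4.png");shot("scene","s4.png")
E
```

```text
[ 0.12126951 -0.41975442 -0.71440492]
12.031927574735258 40.00049114227295 [-1.00299934 -2.85263318  3.02310351] [ 522.86263769 -107.20983031   74.15860106]
11.724438364808899 [-2.3054507  -4.54067039  4.80188767] [523.20139958 -91.66655091  74.15985058]
12.09868421912533 [-2.18702049 -7.86095922  4.51918845] [523.44132435 -78.93857925  74.13937894] 18.375
```

View pics/w4.png

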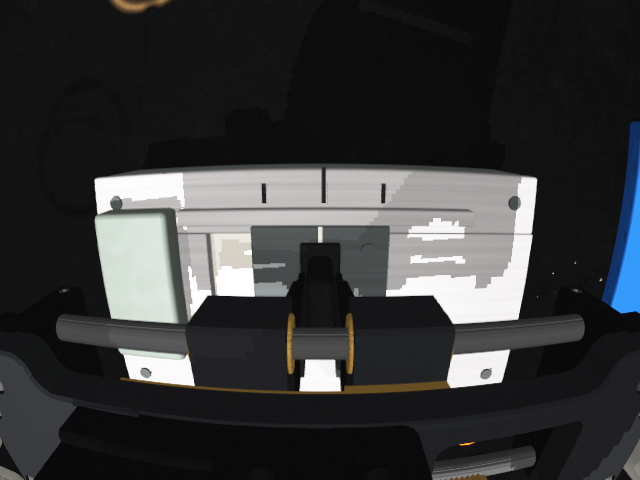

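The shutter is pulled and held. The pointer at (320,234) is slightly short of the half mark at (323.5,185), so I'll measure the gap.

```bash
cat > m.py <<'E'
from h import *
def off(c):
    g=c["color"].min(2).astype(float)
    def cen(v0,v1,u0,u1,sgn):
        s=sgn*g[v0:v1,u0:u1].mean(0); s=s-np.median(s); s[s<.4*s.max()]=0; return u0+(s*np.arange(len(s))).sum()/s.sum()
    up=cen(228,241,308,334,1); ut=[cen(a,b,u-8,u+9,-1) for u,a,b in((263,186,200),(323,172,200),(383,186,200))]
    e=np.array([-np.sin(-.02),np.cos(-.02)])
    y=[e@onplane(c,u,v,z,True)[:2] for u,v,z in((up,234,65),(ut[0],193,60),(ut[1],186,60),(ut[2],193,60))]
    print(up,ut,"pointer - ticks(mm):",np.round(y[0]-np.array(y[1:]),2))
    return y[0]-np.mean(y[1:])
E
python3 -c "
from m import *
print(off(load('w4.png')))"
```

```text
319.7986232790989 [np.float64(263.47148640832853), np.float64(323.39992080776085), np.float64(382.68382838283827)] pointer - ticks(mm): [ 28.38  -1.79 -31.72]
-1.7120770366607019
```

```bash
python3 - <<'E'
from m import *
movel([523.4,-77.2,74],20); pause(.3)
print(off(shot("wrist","w5.png")),get_width(),get_gripper_force(),get_contact_force(),get_position(),get_clock())
t=shot("top","t5.png"); s=shot("scene","s5.png")["color"]
cv2.imwrite("pics/c5.png",cv2.resize(s[130:330,90:370],None,fx=2.8,fy=2.8)[...,::-1])
E
```

```text
319.79233870967744 [np.float64(260.0368349249659), np.float64(319.58557553484707), np.float64(379.5172543606475)] pointer - ticks(mm): [ 30.13   0.1  -30.1 ]
0.04639562221349536 11.643773925030123 40.00075399875641 [-1.8804402  -8.01533504  3.43263284] [523.46036765 -77.19293047  74.13401652] 19.125
```

View pics/c5.png

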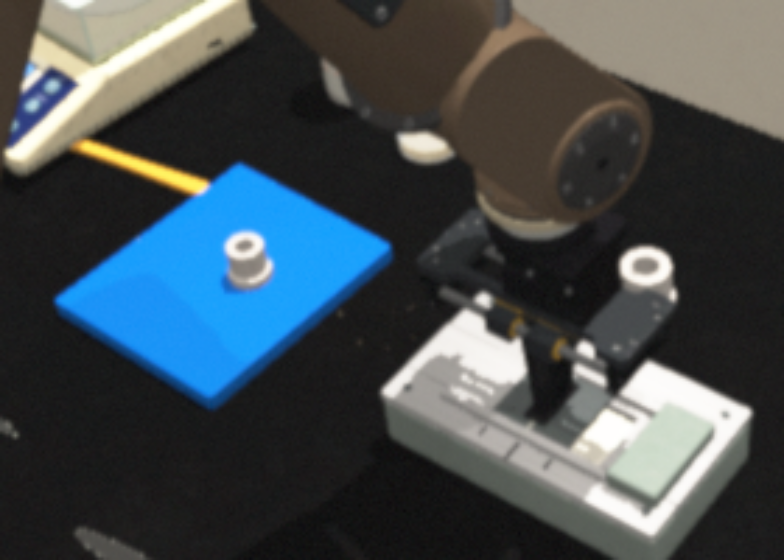

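The ring stands upright on the board at (247,262), and the gripper holds the shutter at half open, at (548,380).

```bash
python3 -c "
from cell import *
print(hand_in())"
```

```text
the job is handed in; nothing more can be done
None
```

I handed the job in at about 19 s on the robot's clock: the stop ring stands upright on the flat board, and the gripper is holding the shutter at half open, with the pointer within about 0.1 mm of the middle mark.

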